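# Put the two files away in the bench cupboard's door pockets

## Robot

A 6-joint arm with a two-finger parallel gripper is mounted at the origin on the work surface. World frame = base frame: x ahead of the robot, y to its left, z up, the work surface at z = 0. Lengths are in m, angles in rad, forces in N, time in s.
With the tool pointing down it reaches from about 0.3 to 0.825 m from the base axis. Payload 5.4 kg.
Tool frame: the origin (TCP) lies at the very end of the fingers, on their centre line; the grasp point (between the pads) lies 19 mm behind it; z points along the fingers, x is the direction in which the jaws open and shut, and the axes are right-handed (so a half turn about z gives the same grasp; the last joint's range is limited). The gripper opens to 92 mm and grips with 3 to 60 N. Pads are 20 mm wide; open, the fingers measure 128 mm over their backs; the gripper's body (75 mm by 189 mm) begins 69 mm behind the grasp point.
Start: joints at [0.956, 0.158, 1.597, -0, 1.386, -0.21], TCP at [0.226, 0.529, 0.215] pointing down, gripper open.
Joint ranges: [-2.91, 2.91], [-0.94, 2.29], [0.18, 2.7], [-1.29, 4.43], [0.17, 2.64], [-3, 3]. Speed limits (rad/s): [2.57, 2.57, 3.14, 3.14, 3.14, 3.14].

## Interface

Orientations are given as a rotation vector (axis times angle).
In Python, from workcell import bot gives the robot as it stands. Calls block until the motion is done:
- bot.goto(position, orientation): joint-space move of the TCP to a pose.
- bot.line_to(position, rot=None, max_speed=0.15): straight line of the TCP; rot=None keeps the orientation; max_speed is the mean speed in m/s.
- bot.set_joints(angles): joint-space move.
- bot.set_gripper(opening, newtons=None): opening from 0.0 (shut) to 1.0 (fully open); newtons is the grip in N (None keeps the last); returns when the fingers have stopped.
- bot.hold(seconds).
- bot.inverse_kinematics(position, orientation): joint angles nearest the present ones, or None.
- bot.read_camera(name): name is "scene" or "side" or "wrist"; returns a dict with "pixels" (400x640x3 uint8, blue, green, red), "fx", "fy", "cx", "cy" (pixels), "R" (3x3) and "t" (3): a world point X has camera coordinates R X + t. Camera axes: x right, y down, z forward; pixel columns grow to the right and rows downward; lengths in m; the calibration is good to about 2 mm. A picture is of the moment at which its call begins. There is no depth.
A pose or a line that the arm cannot do raises bot.MotionError and nothing moves.
- bot.job_done(): hands the job in, once; it reports no verdict.
Readings, each from a call of its own:
- bot.current_clock(): time.
- bot.current_joints(): joint angles.
- bot.current_joint_vel(): joint speeds.
- bot.current_effort(): joint torques, N m.
- bot.current_ee_pos(): TCP position.
- bot.current_tool_rot(): TCP orientation.
- bot.current_contact_force(): force on the tool from outside, world axes, zero at the start.
- bot.current_ft_torque(): the same for the moment, N m.
- bot.current_opening(): opening from 0.0 (shut) to 1.0 (fully open).
Only numpy, scipy, OpenCV 4.12 (cv2) and the standard library are available. Lean on these libraries where they do the work, as an engineer would, in place of code of your own. Each camera call takes 0.05 s, during which the arm holds its last target.

## Task

Put the two wooden-handled files away: open the cupboard door wide, take the files out of the wooden bench block and stand them upright, handle up, in the two pockets on the inside of the door, one file in each pocket and fully down. Then swing the door fully shut without slamming it. Leave the T-handled key in the block and everything else where it is.

Things in the scene. Friction and masses are not known exactly. Their poses are not given: they have to be found in the camera images.
- cupboard: Green sheet-steel cupboard, fixed on the bench, 220 wide (y), 200 deep (x), 237 mm high; its place and yaw vary. The door is its whole front (-x side). Origin: centre of its underside, with the door included in the depth. Two tins are fixed at the back of its floor.
- door (a joint): Hinge of the cupboard's door, rad: 0 fully shut, grows as the door swings open towards the robot, at most 1.9. Upright hinge at the door's left edge as the robot sees it (+y); stiff enough that the door stays where it is left. The door is 214 wide, 15 thick, top at z = 232 mm, and carries the handle and the pockets.
- door_hinge (a point): A point on the hinge axis in the door's outer face, at z = 195 mm. Its frame turns with the door: -y runs along the door from the hinge to the free edge, +x through the door to its inner face, z up.
- door_handle (a point): Middle of the door's handle: an upright round steel bar 11 mm in diameter and 60 mm long (71 with its round ends), standing 35 mm off the door's outer face on two stubs, 190 mm from the hinge; this point is at z = 195 mm, the bar's top at 230 mm. Axes as door_hinge.
- pocket_a (a point): Centre of the inner floor of the door pocket nearer the hinge (60 mm from it), at z = 40 mm. The two pockets are square open-topped steel boxes on the door's inner face, 36 x 36 mm inside, walls 3 mm, rim at z = 121 mm (81 mm deep), centre 21 mm off that face. Axes as door_hinge.
- pocket_b (a point): Centre of the inner floor of the other, identical door pocket, 145 mm from the hinge (nearer the free edge). Axes as door_hinge.
- block: Fixed wooden bench block, 190 x 70 x 70 mm, with three square holes 18 mm wide and 58 mm deep in a row along its x axis at -60, 0, +60 mm. The files and the T-handled key start upright in them, in any order. Origin: centre of its underside; z up.
- file_flat: Flat file, 175 mm long, about 120 g: steel blade 14 x 8 mm and 92 mm long, with a brass collar, then a round dark wooden handle 85 mm long, 25 mm thick from 125 to 166 mm above the foot, tapering towards the blade. Origin: middle of the blade's foot; z runs from the foot to the handle's top. It starts handle up, foot at z = 12 mm.
- file_round: Round file, the same handle and length, with a round blade 11 mm in diameter. Origin and axes as file_flat.
- tkey: T-handled key, all steel: 13 mm round shaft 174 mm high with a crossbar 12 mm thick and 92 mm long along its y axis at its top. Stands in the third hole of the block and stays there. Origin: middle of its foot.
- mallet: Wooden mallet lying on the bench at the left, head 70 x 110 x 60 mm, handle 190 mm. Not needed. Origin: on the bench under its handle, 60 mm from the head's centre.
- offcut: Strip of plywood, 160 x 45 x 22 mm, lying on the bench at the left. Not needed. Origin: centre of its underside.
- square: Try square lying on the bench at the right, wooden stock 100 mm, steel blade 150 mm. Not needed. Origin: under the middle of its stock.
Mind the look-alikes: they are no part of the job. What is shaped like the file_round but orange is not meant. What is shaped like the file_flat but pink is not meant.

How it is judged:
On the way, in this order (a step that is already met when the one before it is completed fails the run):
1. the door is wide open (more than 1.2 rad, about 70 degrees) (value of joint door above 1.2 rad), for 0.2 s.
2. one file stands in a pocket, fully down ((distance between any of file_flat, file_round and pocket_a below 0.025 m or distance between any of file_flat, file_round and pocket_b below 0.025 m)), for 0.2 s.
3. both files stand in the pockets, one in each (((distance between file_flat and pocket_a below 0.025 m and distance between file_round and pocket_b below 0.025 m) or (distance between file_flat and pocket_b below 0.025 m and distance between file_round and pocket_a below 0.025 m))), for 0.2 s.
At the end, for the whole second after the job is handed in: The door is shut to within 0.06 rad; each pocket holds one file, the file's foot within 25 mm of the centre of the pocket's floor, upright to within 0.4 rad, handle up, at rest; the T-handled key still stands in the block (value of joint door below 0.06 rad and ((distance between file_flat and pocket_a below 0.025 m and distance between file_round and pocket_b below 0.025 m) or (distance between file_flat and pocket_b below 0.025 m and distance between file_round and pocket_a below 0.025 m)) and angle between each of file_flat, file_round's own z axis and vertical below 0.4 rad and linear speed of each of file_flat, file_round below 0.03 m/s and horizontal distance between tkey and block below 0.08 m and height (world z) of tkey below 0.03 m); the robot touches nothing.
It fails at once if the door is slammed (closing faster than 2.5 rad/s) (velocity of joint door below -2.5 rad/s).
It fails at once if the T-handled key is pulled out of the block (its foot moved more than 30 mm) (distance of tkey from where it was at the start of the episode above 0.03 m).
It fails at once if the mallet, the plywood strip or the try square is moved more than 30 mm (distance of any of mallet, offcut, square from where it was at the start of the episode above 0.03 m).
It also fails if it takes over 72 s, if anything falls off the work surface, if the arm or the gripper's body presses on something with over 40 N, if the wrist force passes 120 N, or if a joint passes its speed limit or range.

## Working session

There is one attempt and no reset: what is moved stays moved. The work goes in short steps, each a Python script; the robot and the scene stay as the last script left them, time stands still between calls to the robot, and variables do not carry over. Pictures are saved under pics/ and viewed, and the job is handed in when it is done.

```bash
ls; mkdir -p pics
python3 - <<'E'
from workcell import bot
import cv2,numpy as np
for n in ["scene","side","wrist"]:
    c=bot.read_camera(n); cv2.imwrite(f"pics/{n}0.png",c["pixels"])
    print(n,c["fx"],c["fy"],c["cx"],c["cy"],np.round(c["R"],3).tolist(),np.round(c["t"],3), -np.array(c["R"]).T@np.array(c["t"]))
print(bot.current_clock(),bot.current_tool_rot(),bot.current_opening())
E
```

```text
pics
scene 384.9344986221679 384.9344986221679 313.57284517740317 199.29204644034974 [[-0.576, 0.817, -0.014], [0.544, 0.371, -0.752], [-0.61, -0.441, -0.659]] [ 0.342 -0.217  1.626] [1.30697661 0.5182725  0.91268713]
side 483.48145024237743 483.48145024237743 327.54014443632093 202.95044372379508 [[0.804, -0.595, 0.012], [-0.344, -0.481, -0.807], [0.486, 0.644, -0.591]] [-0.479  0.32   1.198] [-0.08670769 -0.90238728  0.97190581]
wrist 277.47726847623625 277.47726847623625 322.6481433310773 195.59390193802926 [[0.394, 0.919, -0.003], [0.879, -0.376, 0.295], [0.27, -0.119, -0.955]] [-0.573 -0.033  0.393] [0.14899076 0.56098308 0.38361387]
0.15 [ 2.62223655e+00  1.72926937e+00 -1.97561245e-03] 1.001003566049945
```

View pics/scene0.png

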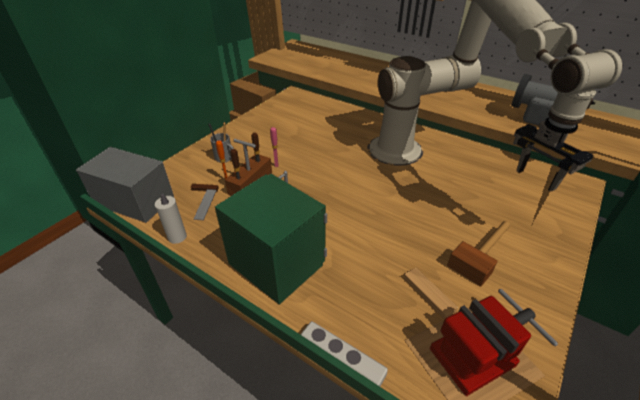

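View pics/side0.png

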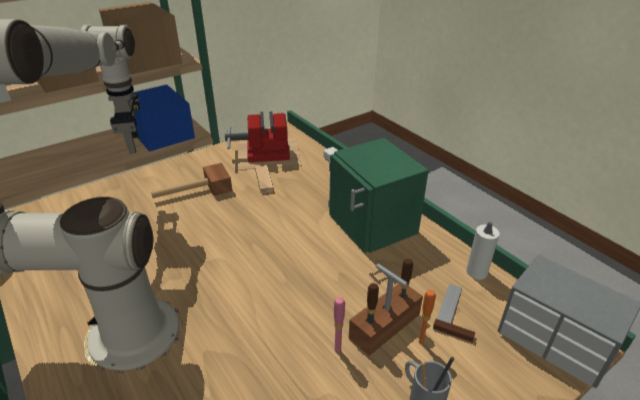

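View pics/wrist0.png

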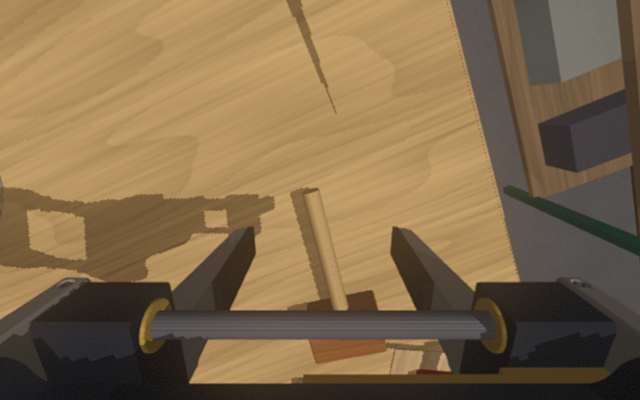

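Side view candidates: dark-handled file at (372,295), dark-handled file at (406,272), T-key between them (391,280). Look-alikes to avoid: pink (339,312) and orange (428,305), both outside the block. Next I'll crop closer and measure.

Run:
```python
import cv2
a=cv2.imread("pics/side0.png")
cv2.imwrite("pics/c1.png",cv2.resize(a[245:365,315:475],None,fx=5,fy=5,interpolation=cv2.INTER_CUBIC))
cv2.imwrite("pics/c2.png",cv2.resize(a[130:255,315:440],None,fx=4.8,fy=4.8,interpolation=cv2.INTER_CUBIC))
a=cv2.imread("pics/scene0.png")
cv2.imwrite("pics/c3.png",cv2.resize(a[120:300,185:345],None,fx=3.3,fy=3.3,interpolation=cv2.INTER_CUBIC)[:600,:800])
```

```text
(no output)
```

View pics/c1.png

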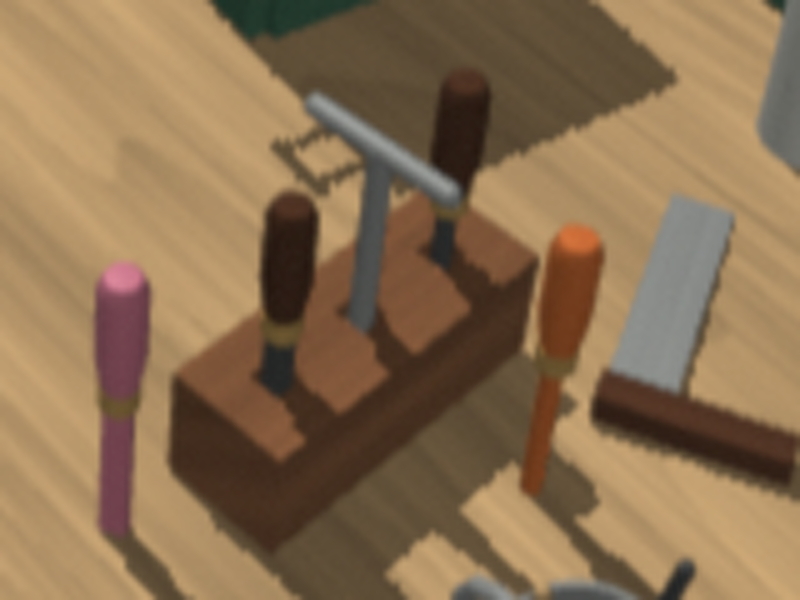

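View pics/c2.png

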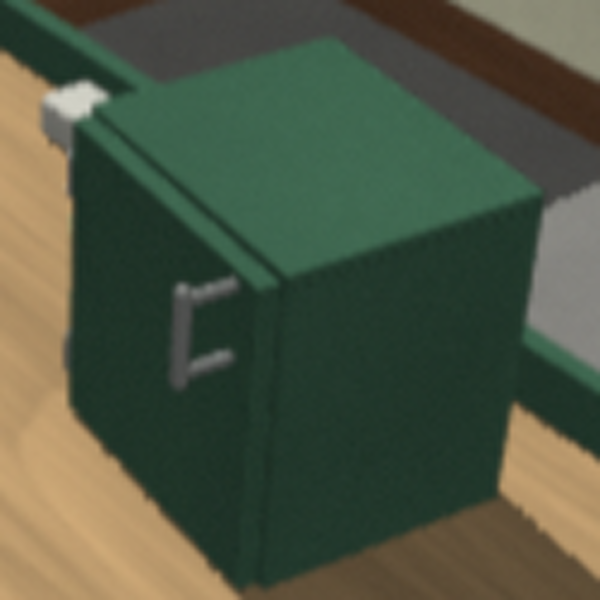

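View pics/c3.png

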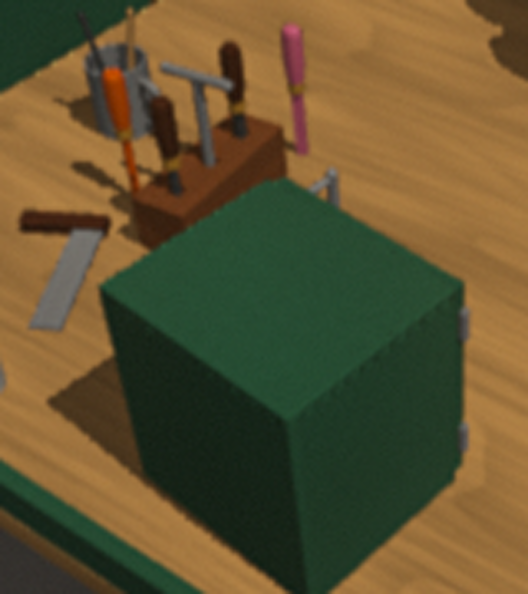

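```bash
cat > h.py <<'E'
from workcell import bot
import cv2,numpy as np
from scipy.optimize import least_squares
from scipy.spatial.transform import Rotation as Ro
def proj(c,X):
    p=(np.array(c["R"])@np.asarray(X).T).T+np.array(c["t"]); return np.c_[c["fx"]*p[:,0]/p[:,2]+c["cx"],c["fy"]*p[:,1]/p[:,2]+c["cy"]]
def ray(c,uv,z):
    d=np.array(c["R"]).T@np.array([(uv[0]-c["cx"])/c["fx"],(uv[1]-c["cy"])/c["fy"],1]); o=-np.array(c["R"]).T@np.array(c["t"])
    return o+d*(z-o[2])/d[2]
def place(p,L):
    c,s=np.cos(p[2]),np.sin(p[2]); L=np.asarray(L); return np.c_[c*L[:,0]-s*L[:,1]+p[0],s*L[:,0]+c*L[:,1]+p[1],L[:,2]]
def fit(p0,obs):
    def f(p): return np.concatenate([(proj(c,place(p,[l for l,_ in o]))-np.array([u for _,u in o])).ravel() for c,o in obs])
    r=least_squares(f,p0,loss='soft_l1'); return r.x,f(r.x).reshape(-1,2)
E
python3 - <<'E'
from h import *
S=bot.read_camera("scene");D=bot.read_camera("side")
s=lambda x,y:(315+x/4.8,130+y/4.8); q=lambda x,y:(185+x/3.3,120+y/3.3); b=lambda x,y:(315+x/5,245+y/5)
h=.110
obs=[(D,[((.1,-h,.237),s(540,195)),((.1,h,.237),s(333,38)),((.1,-h,0),s(498,494)),((-.085,-h,.237),s(283,278)),((-.1,-.107,.232),s(262,290)),((-.1,.107,.232),s(78,122)),((-.135,-.083,.230),s(184,286)),((-.135,-.083,.160),s(178,386))]),
 (S,[((.1,-h,.237),q(100,287)),((.1,h,.237),q(290,417)),((.1,h,0),q(315,592)),((-.09,h,.237),q(463,285)),((-.09,-h,.237),q(283,180))])]
p,r=fit([.6,-.1,0],obs);print("cup",p);print(np.round(r,1).tolist())
P=[b(172,378),b(275,462),b(537,262)]
print([ray(D,u,.07).round(3) for u in P],[ray(S,q(*u),.07).round(3) for u in [(283,128),(180,222),(133,195)]])
E
```

```text
cup [ 0.75957407 -0.01714748 -0.11012454]
[[0.2, -1.3], [-1.6, -1.1], [-1.2, 0.3], [0.3, -0.8], [-0.6, -0.8], [-2.4, -1.2], [-0.2, -0.1], [-0.0, -0.3], [-0.8, -2.1], [-0.4, -0.6], [-0.7, 4.3], [-0.5, -1.8], [-3.7, -2.8]]
[array([ 0.416, -0.329,  0.07 ]), array([ 0.424, -0.395,  0.07 ]), array([ 0.61 , -0.379,  0.07 ])] [array([ 0.428, -0.315,  0.07 ]), array([ 0.62 , -0.295,  0.07 ]), array([ 0.614, -0.369,  0.07 ])]
```

Run:
```python
from h import *
S=bot.read_camera("scene");D=bot.read_camera("side")
q=lambda x,y:(185+x/3.3,120+y/3.3); b=lambda x,y:(315+x/5,245+y/5)
obs=[(D,[((-.095,.035,.07),b(172,378)),((-.095,-.035,.07),b(275,462)),((.095,-.035,.07),b(537,262)),((-.095,-.035,0),b(272,552)),((-.095,.035,0),b(172,465)),((.095,-.035,0),b(530,337)),
 ((-.06,0,.187),b(292,197)),((.06,0,.187),b(466,75))]),
 (S,[((-.095,.035,.07),q(284,128)),((.095,.035,.07),q(180,222)),((.095,-.035,.07),q(133,195)),((-.06,0,.187),q(231,44)),((.06,0,.187),q(164,99))])]
p,r=fit([.52,-.35,.1],obs);print("block",p);print(np.round(r,1).tolist())
print("holes",place(p,[(-.06,0,0),(0,0,0),(.06,0,0)]).round(4))
for n,u,v in [("f1",b(292,197),q(231,44)),("f2",b(466,75),q(164,99)),("pinktop",b(124,270),q(292,27)),("orangetop",b(577,232),q(112,72)),("barA",b(315,100),q(162,68)),("barB",b(455,195),q(232,88))]:
    A=[]
    o1=np.array(D["R"]).T@-np.array(D["t"]);o2=np.array(S["R"]).T@-np.array(S["t"])
    M=[np.array(c["R"]).T@np.array([(w[0]-c["cx"])/c["fx"],(w[1]-c["cy"])/c["fy"],1]) for c,w in ((D,u),(S,v))]
    k=np.linalg.lstsq(np.c_[M[0],-M[1]],o2-o1,rcond=None)[0]
    print(n,(o1+k[0]*M[0]).round(3),(o2+k[1]*M[1]).round(3))
```

```text
block [ 0.51771347 -0.34888895  0.11285001]
[[-0.0, -1.8], [1.0, -1.0], [0.1, -2.5], [-0.4, -0.1], [-1.1, -0.4], [-2.0, 1.2], [0.1, 0.4], [-0.3, -0.0], [-0.9, -1.9], [0.4, -2.6], [-1.2, -0.2], [-1.3, -1.0], [-1.7, -1.0]]
holes [[ 0.4581 -0.3556  0.    ]
 [ 0.5177 -0.3489  0.    ]
 [ 0.5773 -0.3421  0.    ]]
f1 [ 0.46  -0.353  0.184] [ 0.458 -0.35   0.184]
f2 [ 0.58  -0.341  0.185] [ 0.576 -0.337  0.184]
pinktop [ 0.38  -0.334  0.172] [ 0.378 -0.332  0.172]
orangetop [ 0.559 -0.436  0.172] [ 0.557 -0.434  0.172]
barA [ 0.502 -0.319  0.195] [ 0.549 -0.362  0.198]
barB [ 0.54  -0.379  0.159] [ 0.489 -0.325  0.154]
```

```bash
cat >> h.py <<'E'
CUP=np.array([.7596,-.0171,-.110]); F1=np.array([.459,-.354]); F2=np.array([.5775,-.3405]); BY=.113
def rv(phi): return (Ro.from_euler('z',phi)*Ro.from_euler('x',np.pi)).as_rotvec()
HINGE=place(CUP,[(-.1,.107,0)])[0,:2]
def door(th,lx,ly):  # point in door frame -> world xy
    a=CUP[2]-th; return HINGE+np.array([np.cos(a)*lx-np.sin(a)*ly,np.sin(a)*lx+np.cos(a)*ly])
def dphi(th): return CUP[2]-th+np.pi/2
def hpose(th,z): return np.r_[door(th,-.035,-.19),z],rv(dphi(th))
def ppose(th,d,z,lx=.036): return np.r_[door(th,lx,-d),z],rv(dphi(th))
def st(m=""): print(m,round(bot.current_clock(),2),np.round(bot.current_ee_pos(),4),"F",np.round(bot.current_contact_force(),1),"op",round(bot.current_opening(),3),"q",np.round(bot.current_joints(),2))
def snap(cams,tag):
    for n in cams: cv2.imwrite(f"pics/{n}_{tag}.png",bot.read_camera(n)["pixels"])
E
python3 - <<'E'
from h import *
print(HINGE)
for th in (0,.5,1,1.5): print(th,hpose(th,.192)[0],bot.inverse_kinematics(*hpose(th,.192)))
for d in (.06,.145):
  for z in (.181,.34): print(ppose(1.5,d,z)[0],bot.inverse_kinematics(*ppose(1.5,d,z)))
for f in (F1,F2): 
  for z in (.153,.35): print(bot.inverse_kinematics(np.r_[f,z],rv(BY-np.pi/2)))
# approach handle
p,r=hpose(0,.30)
bot.goto(p,r); st("above"); snap(["wrist","side"],"1")
E
```

```text
[0.67195067 0.10023113]
0 [ 0.61630433 -0.08477829  0.192     ] [-0.33064658  0.29495197  1.48199831  0.          1.36464237 -1.79144291]
0.5 [ 0.53441817 -0.03545163  0.192     ] [-2.92017241e-01  7.45608465e-02  1.73381996e+00 -4.44089210e-16
  1.33321185e+00 -1.25281357e+00]
1 [0.48620477 0.0470949  0.192     ] [-0.15142813 -0.05066707  1.86021715  0.          1.33204258 -0.61222446]
1.5 [0.48346843 0.14265103 0.192     ] [ 4.67525626e-02 -8.55160396e-03  1.81907709e+00 -8.88178420e-16
  1.33106717e+00  8.59562358e-02]
[0.6105858  0.06661041 0.181     ] [-8.78092730e-02  2.83776971e-01  1.51781104e+00 -8.88178420e-16
  1.34000464e+00 -4.86055998e-02]
[0.6105858  0.06661041 0.34      ] [-8.78092730e-02  2.12269747e-01  1.29172996e+00 -8.88178420e-16
  1.63759294e+00 -4.86055998e-02]
[0.52565111 0.06994187 0.181     ] [-9.57969997e-02  7.06362621e-02  1.76035670e+00 -8.88178420e-16
  1.31059969e+00 -5.65933265e-02]
[0.52565111 0.06994187 0.34      ] [-9.57969997e-02 -1.11336987e-02  1.53170351e+00 -8.88178420e-16
  1.62102285e+00 -5.65933265e-02]
[-8.65310111e-01  2.23148009e-01  1.64779193e+00 -4.44089210e-16
  1.27065272e+00  5.92486216e-01]
[-8.65310111e-01  1.19280024e-01  1.37688432e+00 -4.44089210e-16
  1.64542830e+00  5.92486216e-01]
[-7.12558867e-01  4.47878397e-01  1.36461914e+00 -4.44089210e-16
  1.32909512e+00  7.45237460e-01]
[-7.12558867e-01  3.67265290e-01  1.08481120e+00 -4.44089210e-16
  1.68951617e+00  7.45237460e-01]
above 2.94 [ 0.6163 -0.0839  0.2999] F [ 0.5 -0.4 -0.2] op 1.001 q [-0.33  0.24  1.34  0.    1.57 -1.79]
```

View pics/wrist_1.png

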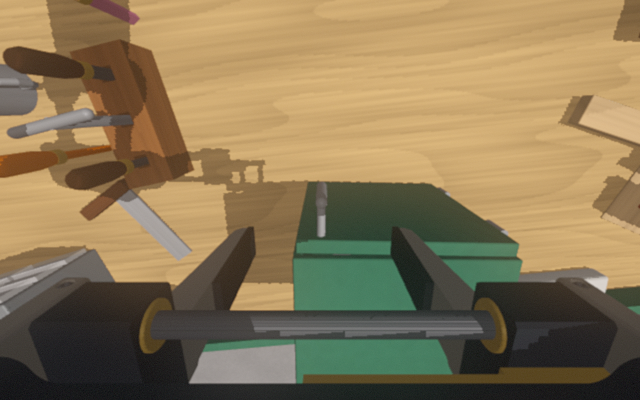

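View pics/side_1.png

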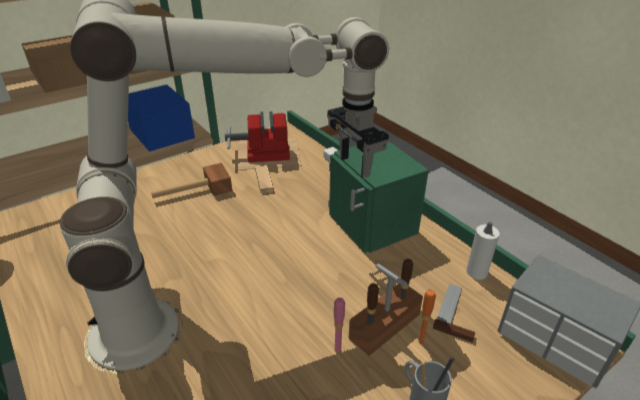

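Run:
```python
from h import *
W=bot.read_camera("wrist")
L=[np.r_[door(0,-.035,-.19),.23],np.r_[door(0,-.035,-.19),.16],np.r_[door(0,0,-.214),.232],np.r_[door(0,0,0),.232],np.r_[door(0,.015,-.214),.232],[*F1,.187],[*F2,.187]]
u=proj(W,L);print(u.round(1))
a=W["pixels"].copy()
a=cv2.resize(a,None,fx=4,fy=4,interpolation=cv2.INTER_CUBIC)
for p in u: cv2.drawMarker(a,tuple(int(4*v+1.5) for v in p),(0,0,255),0,12,1)
cv2.imwrite("pics/w1.png",a[640:1080,1120:1920]); cv2.imwrite("pics/w1b.png",a[150:800,0:800][:600])
```

```text
[[322.7 206.2]
 [322.8 186.1]
 [297.3 241.8]
 [523.8 242.1]
 [297.7 256. ]
 [ 16.5  61.8]
 [ 77.4 183. ]]
```

View pics/w1.png

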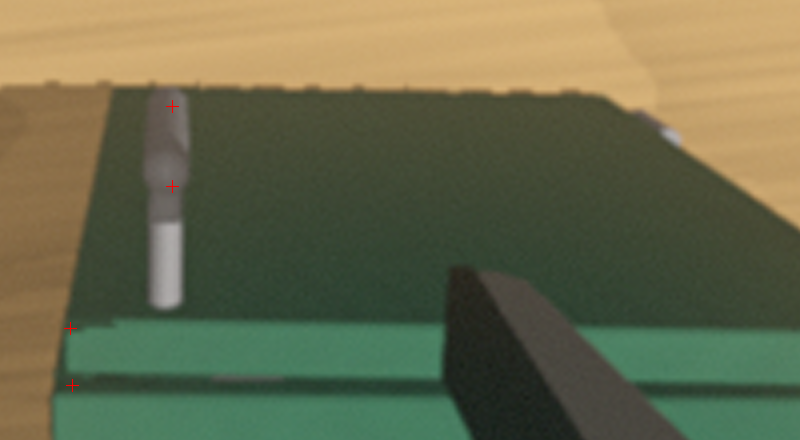

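View pics/w1b.png

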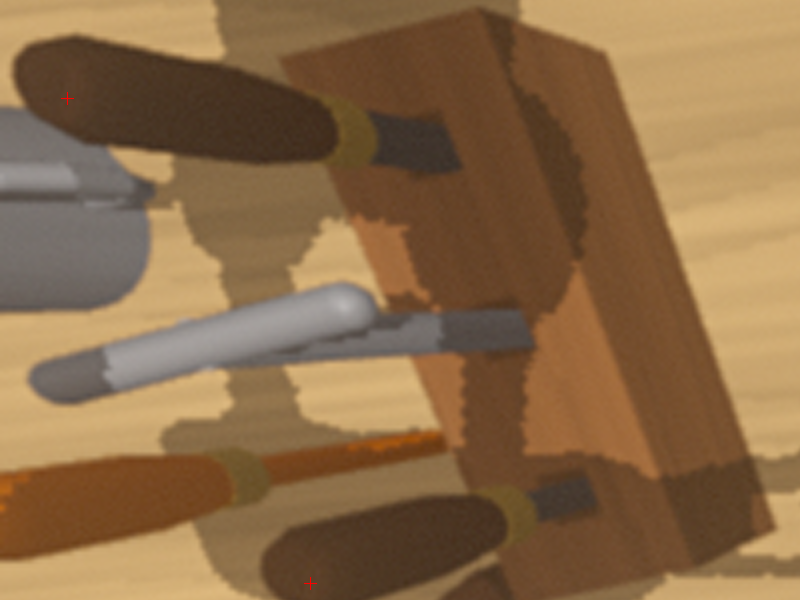

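The overlay in the wrist view agrees to about 2 mm, with the handle at about (321,205) centred between the fingers. Next I'll grip the handle and swing the door open.

```bash
cat >> h.py <<'E'
def swing(ths,z,v=.15):
    for t in ths:
        p,r=hpose(t,z); bot.line_to(p,r,max_speed=v)
        F=bot.current_contact_force()
        print(round(t,2),round(bot.current_clock(),2),np.round(F,1),np.round(bot.current_ee_pos()-p,4))
        if np.linalg.norm(F)>80: print("STOP"); return False
    return True
E
python3 - <<'E'
from h import *
p,r=hpose(0,.185)
bot.line_to(p,r,max_speed=.15); st("down")
bot.set_gripper(0.0,25); st("grip")
swing(np.linspace(0,.3,3)[1:],.185,.1); st()
E
```

```text
down 4.01 [ 0.617  -0.085   0.1863] F [-0.2  1.5 -0.4] op 0.999 q [-0.33  0.3   1.49  0.    1.35 -1.79]
grip 5.21 [ 0.6162 -0.0854  0.185 ] F [ 0.2 -3.3 -0.5] op 0.111 q [-0.33  0.3   1.49 -0.    1.35 -1.79]
0.15 5.65 [-2.3 -1.5 -0.2] [-0.0002 -0.0002 -0.    ]
0.3 6.09 [-1.8 -1.1 -0.3] [ 0.0002 -0.0001 -0.0001]
 6.09 [ 0.5643 -0.0602  0.1849] F [-1.8 -1.1 -0.3] op 0.116 q [-0.32  0.16  1.65 -0.    1.33 -1.48]
```

Run:
```python
from h import *
swing(np.linspace(.3,1.5,8)[1:],.185,.14); st()
bot.set_gripper(0.5); st("rel")
p,r=hpose(1.5,.30); bot.line_to(p,r,max_speed=.3)
# move toward file 2 clear of view
bot.goto(np.r_[F2,.36],rv(BY-np.pi/2)); st("f2 above")
snap(["side","scene","wrist"],"2")
```

```text
0.47 6.47 [-2.1  0.4 -0.4] [ 0.0005  0.     -0.    ]
0.64 6.86 [ 2.   0.8 -2. ] [ 0.0009 -0.0001 -0.    ]
0.81 7.24 [ 4.2  3.3 -3.2] [ 0.0012 -0.0001 -0.    ]
0.99 7.62 [ 5.5  2.  -5. ] [ 0.0015 -0.0001 -0.    ]
1.16 8.01 [ 6.8  0.8 -6.1] [ 0.0018 -0.0004 -0.    ]
1.33 8.39 [ 6.6  0.4 -4.8] [ 0.002  -0.0006 -0.    ]
1.5 8.78 [ 4.4  0.  -4.5] [ 0.002  -0.0009 -0.    ]
 8.78 [0.4855 0.1418 0.185 ] F [ 4.4  0.  -4.5] op 0.115 q [ 0.05  0.    1.82 -0.    1.31  0.08]
rel 9.45 [0.4835 0.1426 0.1851] F [-0.1 -0.2 -1. ] op 0.502 q [ 0.05 -0.    1.83 -0.    1.32  0.09]
f2 above 11.78 [ 0.578  -0.3392  0.3602] F [ 0.   0.6 -0.3] op 0.503 q [-0.71  0.37  1.06  0.    1.71  0.75]
```

View pics/side_2.png

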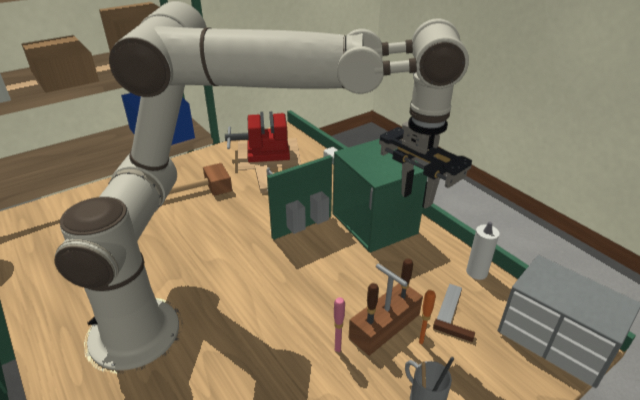

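View pics/scene_2.png

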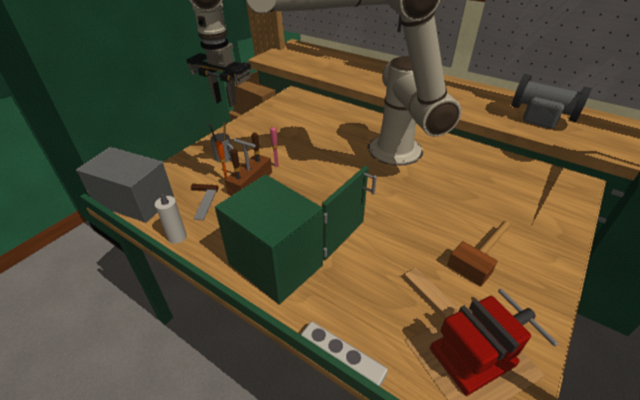

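View pics/wrist_2.png

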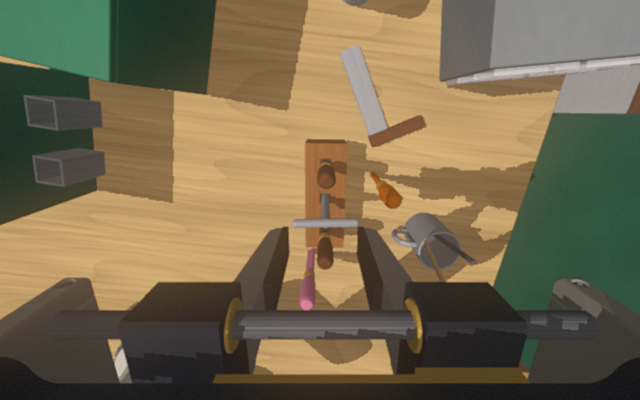

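Run:
```python
from h import *
W=bot.read_camera("wrist");D=bot.read_camera("side")
th=1.5
L=[np.r_[door(th,.036+a,-d+b),.121] for d in (.06,.145) for a,b in ((-.018,-.018),(.018,-.018),(.018,.018),(-.018,.018))]+[np.r_[door(th,0.015,-.214),.232],np.r_[door(th,0,-.214),.232],np.r_[door(th,0,0),.232],[*F1,.187],[*F2,.187]]
for c,n,k,box in ((W,"w",4,(60,215,0,200)),(D,"d",8,(150,245,255,340)),(W,"wf",5,(140,260,270,400))):
    u=proj(c,L)
    a=cv2.resize(c["pixels"],None,fx=k,fy=k,interpolation=cv2.INTER_CUBIC)
    for p in u: cv2.drawMarker(a,tuple(int(k*v+k/2-.5) for v in p),(0,0,255),0,14,1)
    b=[int(x*k) for x in box]
    cv2.imwrite(f"pics/o_{n}.png",a[b[0]:b[1],b[2]:b[3]][:600,:800])
```

```text
(no output)
```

View pics/o_w.png

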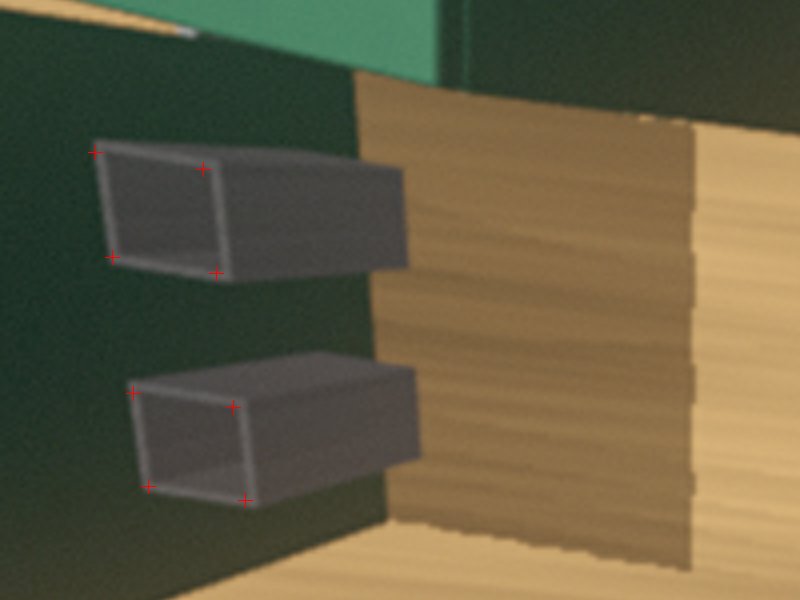

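View pics/o_d.png

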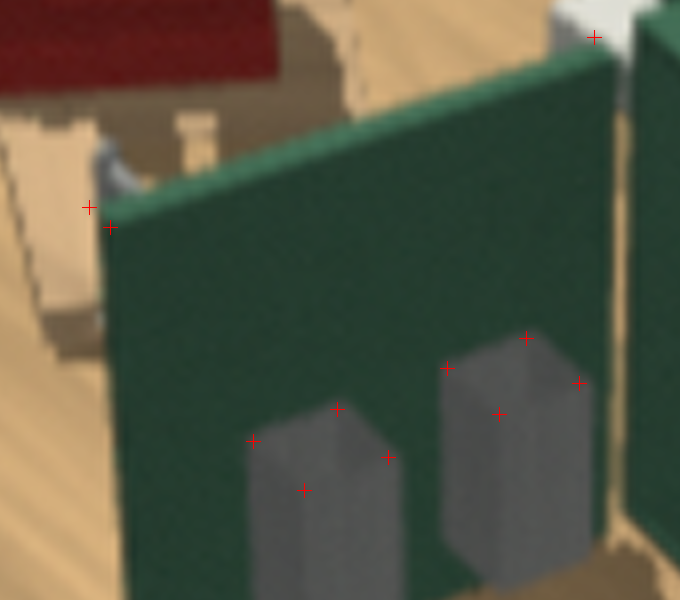

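View pics/o_wf.png

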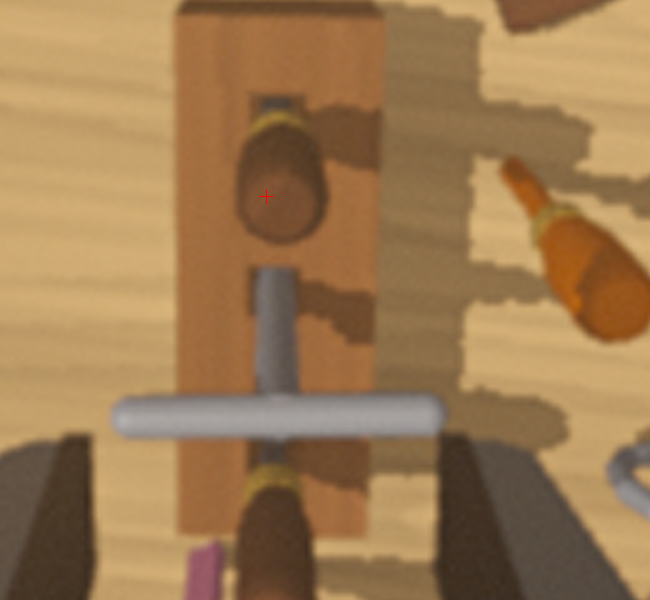

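Run:
```python
from h import *
F=np.array([.577,-.343]); r=rv(BY-np.pi/2)
bot.line_to(np.r_[F,.143],r,max_speed=.2); st("at")
bot.set_gripper(0,30); st("grip")
bot.line_to(np.r_[F,.25],r,max_speed=.15); st("up")
bot.line_to(np.r_[F,.405],r,max_speed=.3)
p,r2=ppose(1.5,.06,.405,.037); bot.goto(p,r2); st("above a")
snap(["wrist","side"],"3")
```

```text
at 13.27 [ 0.5778 -0.3437  0.1448] F [-0.3 -0.   0.1] op 0.5 q [-0.72  0.46  1.37  0.    1.31  0.74]
grip 13.72 [ 0.5773 -0.3433  0.1437] F [ 0.  -0.4  2.3] op 0.264 q [-0.72  0.46  1.37 -0.    1.31  0.74]
up 14.59 [ 0.5764 -0.3425  0.2484] F [ 0.2 -0.4 -1.8] op 0.264 q [-0.72  0.39  1.25 -0.    1.5   0.74]
above a 16.77 [0.6107 0.0646 0.4045] F [-0.3 -1.  -1. ] op 0.262 q [-0.09  0.22  1.16 -0.    1.76 -0.05]
```

View pics/side_3.png

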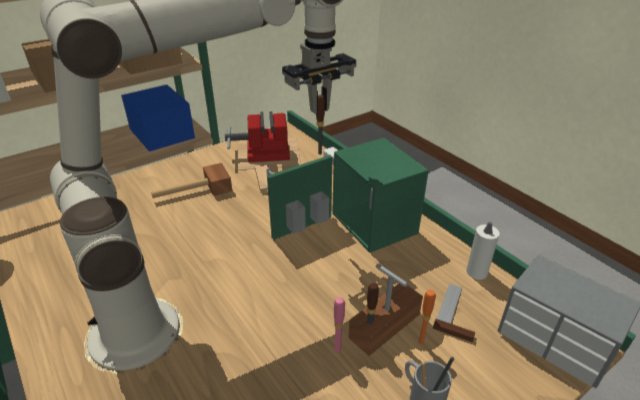

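View pics/wrist_3.png

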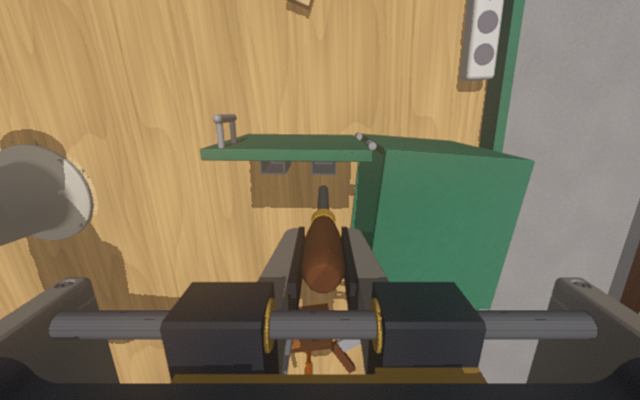

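Run:
```python
from h import *
p,r2=ppose(1.5,.06,.27,.037); bot.line_to(p,r2,max_speed=.25); st(); snap(["side","wrist"],"4")
a=cv2.imread("pics/side_4.png");cv2.imwrite("pics/s4.png",cv2.resize(a[60:260,230:430],None,fx=3,fy=3,interpolation=cv2.INTER_CUBIC))
```

```text
17.57 [0.6114 0.0652 0.2717] F [-0.1 -0.4  0. ] op 0.267 q [-0.09  0.23  1.41  0.    1.51 -0.05]
```

View pics/s4.png

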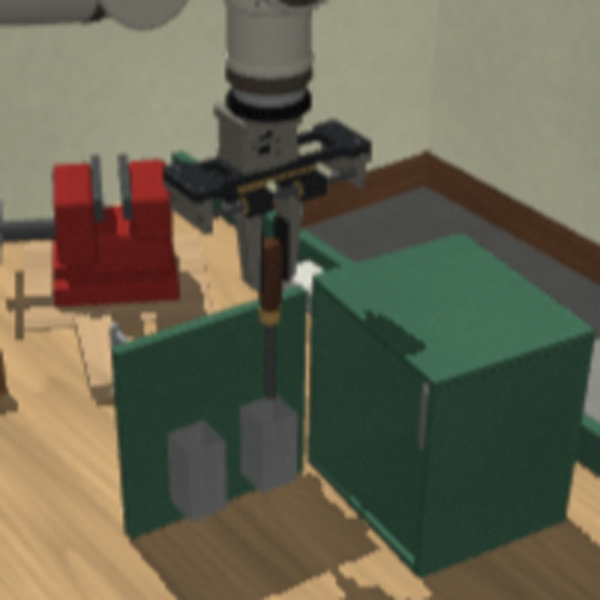

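View pics/wrist_4.png

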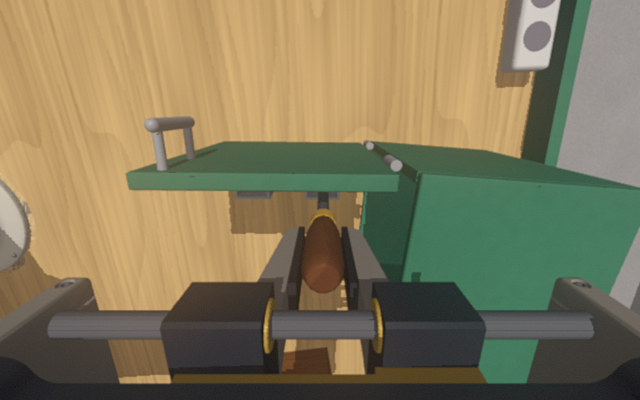

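The file's foot is centred over pocket a (crop ~(268,400)), so I'll lower it and release.

Run:
```python
from h import *
for z in (.23,.20,.174):
    p,r2=ppose(1.5,.06,z,.037); bot.line_to(p,r2,max_speed=.12); F=bot.current_contact_force(); st(z)
    if np.linalg.norm(F)>15: break
else:
    bot.set_gripper(0.42); st("rel")
    p,r2=ppose(1.5,.06,.26,.037); bot.line_to(p,r2,max_speed=.2)
    p[2]=.33; p[:2]+=[-.02,-.05]; bot.line_to(p,max_speed=.3)
    G=F1+[.0,-.002]
    bot.goto(np.r_[G,.34],rv(BY-np.pi/2)); st("f1 above"); snap(["side","wrist"],"5")
    a=cv2.imread("pics/side_5.png");cv2.imwrite("pics/s5.png",cv2.resize(a[130:370,230:450],None,fx=2.5,fy=2.5,interpolation=cv2.INTER_CUBIC))
```

```text
0.23 18.15 [0.6108 0.0656 0.2306] F [0.3 0.4 0.7] op 0.263 q [-0.09  0.25  1.46  0.    1.43 -0.05]
0.2 18.55 [0.6106 0.0656 0.2003] F [ 0.8  0.5 -0.4] op 0.263 q [-0.09  0.27  1.5  -0.    1.38 -0.05]
0.174 18.92 [0.6105 0.0656 0.1742] F [ 0.3  0.3 -0.2] op 0.262 q [-0.09  0.29  1.52 -0.    1.33 -0.05]
rel 19.32 [0.6108 0.0656 0.1745] F [-0.1 -0.3 -0.3] op 0.418 q [-0.09  0.29  1.52  0.    1.33 -0.05]
f1 above 21.82 [ 0.4597 -0.355   0.3397] F [-0.1  0.2  0.3] op 0.417 q [-0.87  0.12  1.39  0.    1.63  0.59]
```

View pics/s5.png

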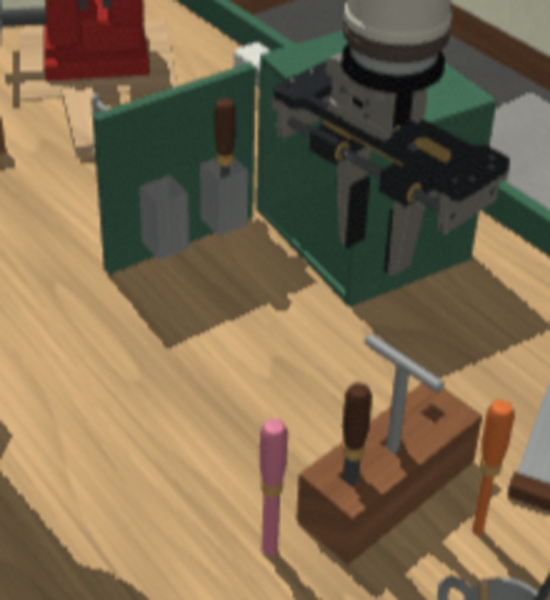

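View pics/wrist_5.png

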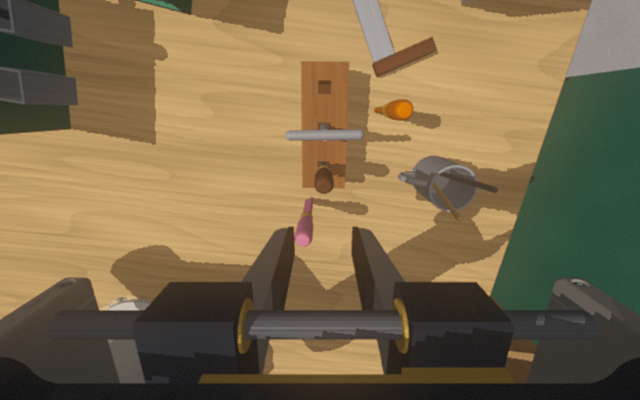

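The first file stands in pocket a. Next is the second file, which goes to pocket b.

Run:
```python
from h import *
F=np.array([.459,-.356]); r=rv(BY-np.pi/2)
bot.line_to(np.r_[F,.143],r,max_speed=.2); st("at")
bot.set_gripper(0,30); st("grip")
bot.line_to(np.r_[F,.25],r,max_speed=.15); st("up")
bot.line_to(np.r_[F,.36],r,max_speed=.3)
p,r2=ppose(1.5,.145,.36,.037); bot.goto(p,r2); st("above b")
p[2]=.27; bot.line_to(p,r2,max_speed=.25); st(); snap(["wrist","side"],"6")
a=cv2.imread("pics/side_6.png");cv2.imwrite("pics/s6.png",cv2.resize(a[60:260,230:430],None,fx=3,fy=3,interpolation=cv2.INTER_CUBIC))
```

```text
at 23.05 [ 0.4597 -0.3567  0.1445] F [0.1 0.3 0.2] op 0.417 q [-0.87  0.24  1.65 -0.    1.25  0.59]
grip 23.41 [ 0.4596 -0.3565  0.1442] F [-0.7  0.4  3.7] op 0.266 q [-0.87  0.24  1.65  0.    1.25  0.59]
up 24.27 [ 0.4585 -0.3554  0.2485] F [-0.3  0.4 -1.4] op 0.259 q [-0.87  0.15  1.54 -0.    1.46  0.59]
above b 26.38 [0.5257 0.068  0.3597] F [ 1.  -0.3 -1.3] op 0.263 q [-0.1  -0.01  1.5  -0.    1.66 -0.06]
 26.88 [0.5259 0.0683 0.2706] F [-0.5 -0.2 -1.1] op 0.265 q [-0.1   0.01  1.65 -0.    1.49 -0.06]
```

View pics/s6.png

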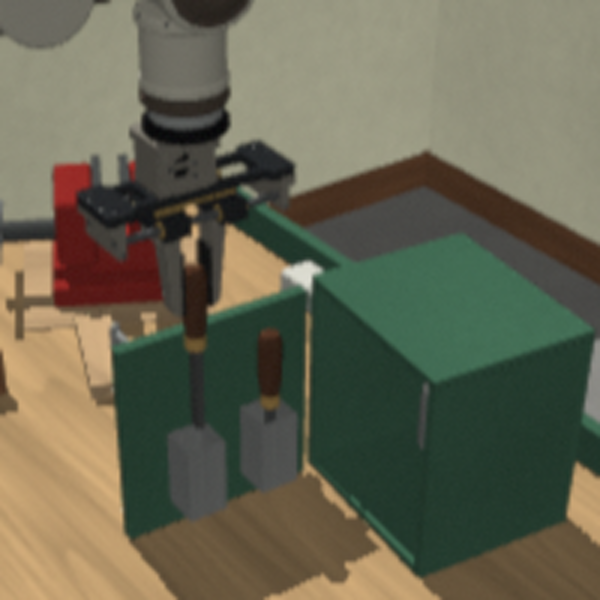

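View pics/wrist_6.png

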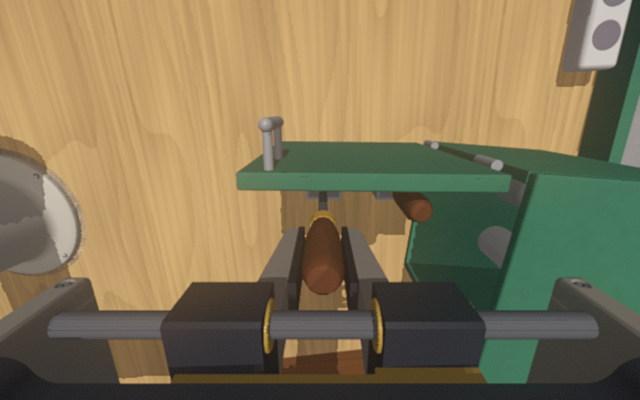

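The blade is aligned over pocket b (crop ~(197,430)), so I'll lower it and release.

Run:
```python
from h import *
for z in (.23,.20,.174):
    p,r2=ppose(1.5,.145,z,.037); bot.line_to(p,r2,max_speed=.12); F=bot.current_contact_force(); st(z)
    if np.linalg.norm(F)>15: break
else:
    bot.set_gripper(0.42); st("rel")
    p,r2=ppose(1.5,.145,.31,.037); bot.line_to(p,r2,max_speed=.2)
    p,r=hpose(1.5,.31); bot.goto(p,r); bot.set_gripper(.6); st("handle above"); snap(["side","wrist"],"7")
    a=cv2.imread("pics/side_7.png");cv2.imwrite("pics/s7.png",cv2.resize(a[60:360,230:450],None,fx=2,fy=2,interpolation=cv2.INTER_CUBIC))
```

```text
0.23 27.47 [0.5259 0.0689 0.2307] F [-0.  -0.2 -1. ] op 0.266 q [-0.1   0.03  1.7   0.    1.41 -0.06]
0.2 27.87 [0.5257 0.069  0.2004] F [ 0.   0.7 -0.9] op 0.263 q [-0.1   0.05  1.74  0.    1.35 -0.06]
0.174 28.23 [0.5257 0.0689 0.1745] F [-0.5  0.3 -1. ] op 0.263 q [-0.1   0.08  1.77 -0.    1.3  -0.06]
rel 28.64 [0.5259 0.0689 0.1745] F [-0.3  0.5 -0.2] op 0.423 q [-0.1   0.08  1.77 -0.    1.3  -0.06]
handle above 30.34 [0.4837 0.1422 0.3099] F [-0.5 -0.4  1.3] op 0.601 q [ 0.05 -0.08  1.65 -0.    1.57  0.09]
```

View pics/s7.png

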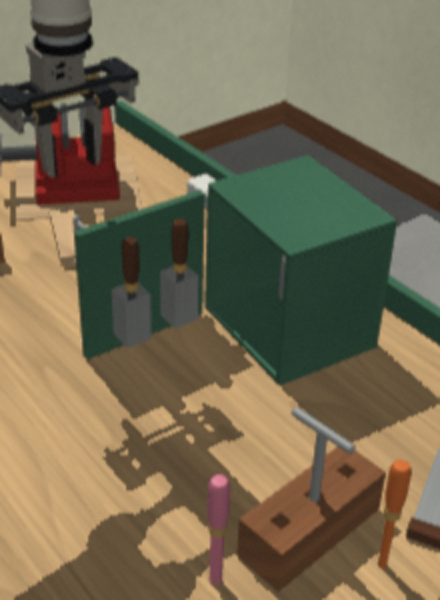

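View pics/wrist_7.png

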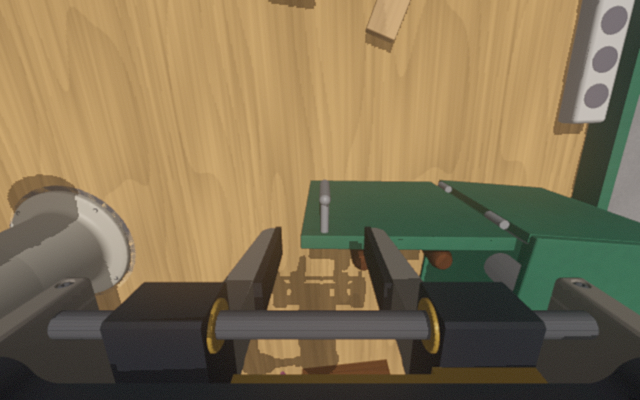

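Both files are fully down in their pockets and the T-key is in place. Next I'll grip the handle and close the door.

Run:
```python
from h import *
p,r=hpose(1.5,.185); bot.line_to(p,r,max_speed=.15); st("down")
bot.set_gripper(0,25); st("grip")
ok=swing(np.linspace(1.5,.25,9)[1:],.185,.09)
if ok: swing([.1,.03],.185,.06)
st(); snap(["side"],"8")
a=cv2.imread("pics/side_8.png");cv2.imwrite("pics/s8.png",cv2.resize(a[60:260,230:450],None,fx=3,fy=3,interpolation=cv2.INTER_CUBIC))
```

```text
down 31.43 [0.4842 0.1427 0.1861] F [0.4 0.  0. ] op 0.6 q [ 0.05 -0.    1.83  0.    1.32  0.09]
grip 32.17 [0.4854 0.1421 0.1852] F [ 8.  -0.6 -4.5] op 0.108 q [ 0.05 -0.    1.83 -0.    1.31  0.09]
1.34 32.65 [ 8.1 -0.4 -4.9] [ 0.0018 -0.0009  0.0001]
1.19 33.13 [ 6.9 -0.2 -3. ] [ 0.0017 -0.0006  0.0001]
1.03 33.62 [ 6.2  0.7 -3.6] [ 0.0015 -0.0004  0.0001]
0.88 34.1 [ 4.7  2.  -2.2] [ 0.0012 -0.0001  0.0001]
0.72 34.58 [ 3.1  2.4 -1.8] [0.0006 0.0004 0.0001]
0.56 35.07 [ 3.1  2.  -1. ] [0.     0.0005 0.0001]
0.41 35.55 [1.7 1.3 1.1] [-0.0004  0.0004  0.0001]
0.25 36.03 [ 0.3 -1.9  2.2] [-0.0005 -0.      0.0001]
0.1 36.67 [-0.6 -4.8  2.2] [-0.0003 -0.0005  0.0001]
0.03 37.04 [-1.4 -5.4  2.2] [-0.0002 -0.0007  0.0001]
 37.04 [ 0.6106 -0.0837  0.1851] F [-1.4 -5.4  2.2] op 0.112 q [-0.33  0.29  1.51 -0.    1.35 -1.76]
```

View pics/s8.png

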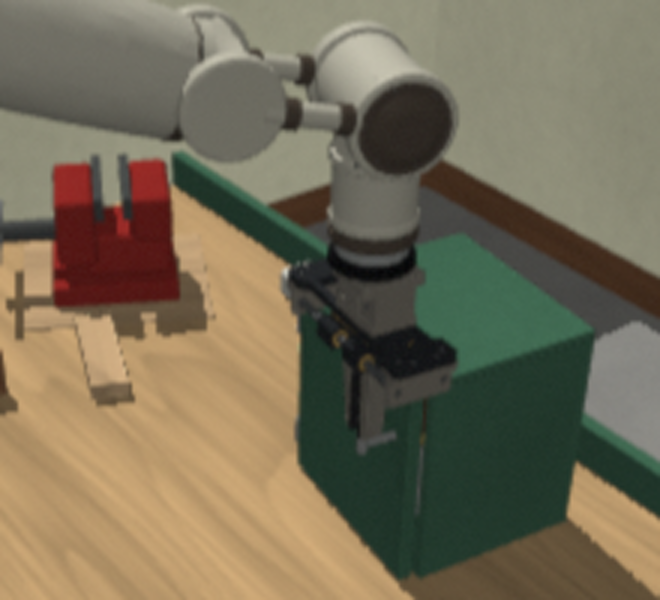

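Smooth so far. I'll push in small steps until the force rises, which means the door is on its stop, then release and move up.

Run:
```python
from h import *
for t in (.01,-.003,-.015,-.025):
    p,r=hpose(t,.185); bot.line_to(p,r,max_speed=.04); F=bot.current_contact_force(); print(t,F.round(1),(bot.current_ee_pos()-p).round(4))
    if F[0]<-15: break
bot.hold(.3)
bot.set_gripper(.6); st("rel")
p=bot.current_ee_pos(); p[2]=.31; bot.line_to(p,max_speed=.15)
bot.goto([.40,.20,.40],rv(1.0)); st("away"); bot.hold(.5); snap(["side","scene"],"9")
D=bot.read_camera("side")
a=cv2.resize(D["pixels"],None,fx=4.8,fy=4.8,interpolation=cv2.INTER_CUBIC)
for th,c in ((0,(0,0,255)),(.06,(255,255,0))):
  for q in proj(D,[np.r_[door(th,0,-.214),.232],np.r_[door(th,-.035,-.19),.23]]): cv2.drawMarker(a,tuple(int(4.8*v+1.9) for v in q),c,0,12,1)
cv2.imwrite("pics/s9.png",a[624:1224,1512:2112])
```

```text
0.01 [-1.  -5.2  2.5] [-0.0003 -0.0007  0.0001]
-0.003 [-2.1 -6.5  2.7] [-0.0003 -0.0007  0.0001]
-0.015 [-6.8 -4.3  4.9] [-0.0017 -0.0003  0.0001]
-0.025 [-14.1  -2.8   9.8] [-0.0035  0.0002  0.0001]
rel 39.18 [ 0.621  -0.0861  0.185 ] F [-0.   0.4  0.8] op 0.601 q [-0.33  0.31  1.47  0.    1.35 -1.82]
away 41.56 [0.4004 0.1996 0.3994] F [-0.3  0.2 -0.3] op 0.597 q [ 0.19 -0.23  1.62 -0.    1.76 -0.81]
```

View pics/s9.png

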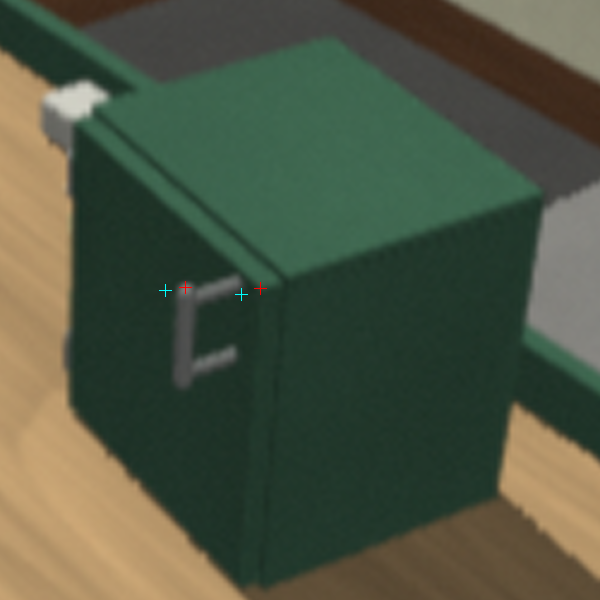

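View pics/side_9.png

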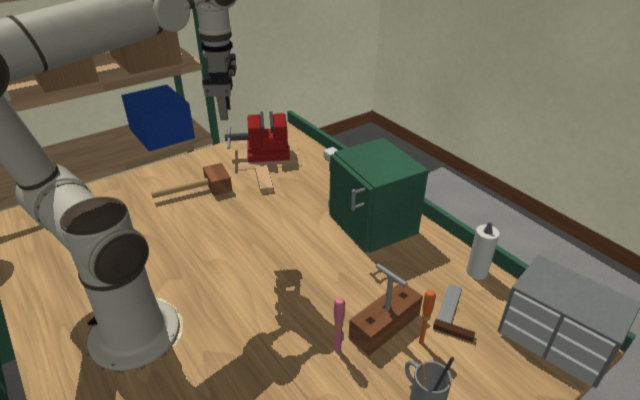

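Run:
```python
from workcell import bot
bot.job_done()
```

```text
the job is handed in; nothing more can be done
```

I opened the door to about 1.5 rad and put one file in each door pocket. I then swung the door shut by its handle at about 0.3–0.5 rad/s, released it, moved clear and handed the job in.

- **Files:** Both stood fully down and upright in pockets a and b in the picture taken just before closing. I could not see them once the door was shut. Contact force stayed under about 10 N during the swing, so nothing suggests they were disturbed.
- **Door:** The last push met the stop at about 14 N. The final side picture shows the handle where a fully shut door puts it, clearly inside the 0.06 rad limit.
- **Everything else:** The T-key is still in the block. The mallet, plywood strip, try square and both look-alikes look unmoved in that picture.
- **Time:** Just under 43 s of the 72 s had passed on the robot's clock at hand-in.
- **Disagreements:** One wrist picture put the first file's handle about 4 mm from my fit. I moved the grasp 2–3 mm to suit, and the grip closed on the handle as expected. I found no failed checks.

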